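# Lock the bonsai turntable

### The arm

A 7-joint arm with a two-finger parallel gripper is mounted at the origin on the work surface. World frame = base frame: x ahead of the robot, y to its left, z up, the work surface at z = 0. Lengths are in m, angles in rad, forces in N, time in s.
With the tool pointing down it reaches from about 0.4 to 0.875 m from the base axis. Payload 19.3 kg.
Tool frame: the origin (TCP) lies midway between the tips of the shut fingers; the grasp point (between the pads) lies 19 mm behind it (r.grip_depth is the distance from the TCP to the grasp point, in m); x points along the fingers, z is the direction in which the jaws open and shut, and the axes are right-handed (so a half turn about x gives the same grasp; the last joint's range is limited). The gripper opens to 85 mm and grips with 20 to 120 N. Pads are 22 mm wide; open, the fingers measure 114 mm over their backs; the gripper's body (76 mm by 85 mm) begins 54 mm behind the grasp point. The pads swing forward as they close: fully open they stand 13 mm farther back than shut.
Start: joints at [-1.283, 0.521, -0.036, 1.599, 0.021, 1.021, -0.113], TCP at [0.219, 0.585, 0.231] pointing down, gripper open.
Joint ranges: [-2.91, 2.91], [-0.3, 2.13], [-1.5, 1.42], [0.17, 2.43], [-1.26, 4.41], [0.16, 1.93], [-2.52, 2.52]. Speed limits (rad/s): [1.89, 1.89, 2.39, 2.39, 3.01, 3.01, 3.01].

### API

Orientations are given as a 3x3 rotation matrix whose columns are the frame's x, y, z axes.
In Python, from workcell import r gives the robot as it stands. Calls block until the motion is done:
- r.move_to(position, orientation): joint-space move of the TCP to a pose.
- r.move_linear(position, rot=None, vel=0.15, until_force=None): straight line of the TCP; rot=None keeps the orientation; vel is the mean speed in m/s. With until_force (N) it stops when the force on the tool has changed by that much, and returns True; else False.
- r.movej(angles): joint-space move.
- r.open() and r.gripper_close(effort=None): open the fingers fully, or close them until they stop; effort is the grip in N (None keeps the last).
- r.pause(seconds).
- r.inverse_kinematics(position, orientation): joint angles nearest the present ones, or None.
- r.read_camera(name): name is "scene" or "top" or "wrist"; returns the picture (384x512x3 uint8, red, green, blue); there is no depth.
- r.calibration(name): a dict with "K" (3x3 intrinsics, pixels), "rvec" (rotation vector, rad) and "tvec" (3), from world to camera coordinates, as OpenCV has them. Camera axes: x right, y down, z forward; pixel columns grow to the right and rows downward; lengths in m; the calibration is good to about 2 mm. The wrist camera is an equidistant fisheye: a pixel r from the principal point sees the ray r / f radians off the axis. A picture is of the moment at which its call begins: read the wrist's pose just before it. calibration takes no time and is no camera call; for the wrist camera it gives the pose at the moment of the call.
A pose or a line that the arm cannot do raises r.Unreachable and nothing moves.
- r.sign_off(): hands the job in, once; it reports no verdict.
Readings, each from a call of its own:
- r.read_clock(): time.
- r.read_qpos(): joint angles.
- r.read_qvel(): joint speeds.
- r.read_tau(): joint torques, N m.
- r.read_eef_pos(): TCP position.
- r.read_tool_rot(): TCP orientation.
- r.read_wrist_force(): force on the tool from outside, world axes, zero at the start.
- r.read_torque(): the same for the moment, N m.
- r.read_gripper_width(): finger opening in m.
Only numpy, scipy, OpenCV 4.12 (cv2) and the standard library are available. Lean on these libraries where they do the work, as an engineer would, in place of code of your own. Each camera call takes 0.05 s, during which the arm holds its last target.

### The job

Lock the bonsai turntable so that it cannot swing while someone works on the pot: turn its round top plate, pushing with the fingertips against the upright posts on it, until either of the two slots in its edge faces the lock bolt, then push the bolt by its upright thumb post fully home into that slot. Leave the pot standing in the middle of the plate without lifting it, leave the other things on the bench where they are, and take your hand away at the end.

Things in the scene. Friction and masses are not known exactly. Their poses are not given: they have to be found in the camera images.
- stand: Fixed grey cast foot of the turntable. Origin on the bench under the turning axis. The lock bolt is on its -y side: a bar 46 mm wide runs along -y on the bench to a steel bearing block (40 mm along x, y = -136 to -172 mm, top at z = 86 mm), which guides the bolt along the stand's y axis at z = 68 mm, straight towards the turning axis.
- plate_centre (a point): Centre of the top face of the round aluminium plate, on the turning axis, 74 mm above the bench; its axes turn with the plate: -y points to slot a, +y to slot b. Plate 250 mm across, 12 mm thick, a rubber mat 176 mm across and 2 mm thick on it. It turns either way without stops on a stiff bearing (0.16 N m: about 1.6 N at a post) and stays where it is left.
- slot_a (a point): Middle of the mouth of slot a, at the rim, top face, 125 mm from the axis. Both slots are cut through the plate's edge, radially, 20 mm wide, flared to 26 mm at the mouth, 31 mm deep. The bolt is 14 mm thick with a round nose, which draws the plate in line if the slot is a few mm off.
- slot_b (a point): Middle of the mouth of slot b, the like of slot a, on the opposite side of the plate.
- peg_a (a point): Centre of the top of an upright black rubber-sleeved post fixed on the plate: 14 mm in diameter, 40 mm tall (74 to 114 mm above the bench), 104 mm from the axis. The four posts turn with the plate, 45 degrees to either side of the slots: a stands 45 degrees anticlockwise (seen from above) from slot a; b, c and d each 90 degrees further on.
- peg_b (a point): Top of the next post, 90 degrees anticlockwise from post a.
- peg_c (a point): Top of the next post, 90 degrees anticlockwise from post b.
- peg_d (a point): Top of the next post, 90 degrees anticlockwise from post c.
- bolt_post (a point): Centre of the top of the bolt's upright dark steel thumb post: 16 mm in diameter, from 59 to 114 mm above the bench, at the outer end of the bolt, 88 mm behind its nose. Nothing stands behind it (further from the axis). Push it towards the turning axis (the stand's +y).
- bolt_nose (a point): The tip of the bolt's round nose, 68 mm above the bench, pointing at the turning axis: 132 mm from the axis when fully out (7 mm clear of the plate), 100 mm from it when fully home.
- turntable (a joint): Angle of the top plate against the stand, rad, growing anticlockwise seen from above. 0: slot a faces the bolt; 3.14: slot b faces it.
- lock_bolt (a joint): How far the bolt is pushed in, m: 0 fully out, 0.032 fully home, with the collar in front of the thumb post against the bearing block. It slides stiffly (about 2 N) and stays where it is left; it meets the plate's solid rim at about 0.007 unless a slot is in line.
- tray_pot: Shallow brown unglazed bonsai pot, empty, 120 x 86 x 45 mm, 0.5 to 0.9 kg, standing loose on the mat in the middle of the plate (its top 121 mm above the bench), in any yaw. Origin under its centre.
- round_pot: Small dark green round pot, 90 mm across, 52 mm tall, loose on the bench near the stand; leave it. Origin under its centre.
- shears: Bonsai shears lying flat on the bench near the stand, about 180 mm long, 12 mm tall, loose; leave them. Origin near the pivot, underneath.
- wire_spool: Spool with black flanges, wound copper brown, 68 mm across, 40 mm tall, standing loose near the stand; leave it. Origin under its centre.
- saucer: Clay saucer, 94 mm across, 18 mm tall, loose beyond the stand; leave it. Origin under its centre.
- brush: Bench brush, 200 mm long, lying loose to the right; leave it.
- mist_bottle: Closed bottle, 64 mm across, 150 mm tall, standing loose to the right; leave it. Origin under its centre.
- tape_roll: Roll of packing tape lying flat, 100 mm across, 48 mm tall, loose to the right; leave it. Origin under its centre.

How it is judged:
On the way, in this order (a step that is already met when the one before it is completed fails the run):
1. a slot of the plate is turned to face the bolt while the bolt is still out of it (angle between the y axis of plate_centre and the y axis of stand, either way round below 0.12 rad and value of joint lock_bolt below 0.02 m), for 0.1 s.
2. the bolt is pushed home into the slot (angle between the y axis of plate_centre and the y axis of stand, either way round below 0.06 rad and value of joint lock_bolt above 0.028 m), for 0.2 s.
At the end, for the whole second after the job is handed in: The bolt is within 4 mm of fully home in one of the two slots (plate within 0.06 rad of in line), the pot stands upright and at rest on the plate within 25 mm of its middle (all of step 2 and horizontal distance between tray_pot and plate_centre below 0.025 m and height (world z) of tray_pot between 0.07 and 0.084 m and angle between tray_pot's own z axis and vertical below 0.1 rad and linear speed of tray_pot below 0.02 m/s); the robot touches nothing.
It fails at once if the pot is lifted off the plate or tipped (height (world z) of tray_pot above 0.09 m or angle between tray_pot's own z axis and vertical above 0.2 rad).
It fails at once if one of the other things on the bench is moved by more than 25 mm or lifted (distance of any of round_pot, shears, wire_spool, saucer, brush, mist_bottle, tape_roll from where it was at the start of the episode above 0.025 m).
It also fails if it takes over 48 s, if anything falls off the work surface, if the arm or the gripper's body presses on something with over 40 N, if the wrist force passes 120 N, or if a joint passes its speed limit or range.

## Working session

There is one attempt and no reset: what is moved stays moved. The work goes in short steps, each a Python script; the robot and the scene stay as the last script left them, time stands still between calls to the robot, and variables do not carry over. Pictures are saved under pics/ and viewed, and the job is handed in when it is done.

```bash
ls; mkdir -p pics; python3 - <<'E'
from workcell import r
import cv2
for n in ("scene","top","wrist"):
    c=r.calibration(n); print(n,c)
    cv2.imwrite(f"pics/{n}0.png",cv2.cvtColor(r.read_camera(n),cv2.COLOR_RGB2BGR))
print(r.read_clock())
E
```

```text
pics
scene {'K': array([[440.28442342,   0.        , 262.26930709],
       [  0.        , 440.28442342, 196.29490187],
       [  0.        ,   0.        ,   1.        ]]), 'rvec': array([ 2.21596109,  0.89135125, -0.34167972]), 'tvec': array([-0.38756001, -0.25907054,  1.65980071])}
top {'K': array([[377.07477471,   0.        , 258.14951936],
       [  0.        , 377.07477471, 192.1430759 ],
       [  0.        ,   0.        ,   1.        ]]), 'rvec': array([ 2.16378034, -2.20449069,  0.13256427]), 'tvec': array([-0.05164999,  0.59176183,  1.10345317])}
wrist {'K': array([[297.31863964,   0.        , 258.9402793 ],
       [  0.        , 297.31863964, 193.18124715],
       [  0.        ,   0.        ,   1.        ]]), 'rvec': array([-2.36358185, -1.63948804, -0.2515044 ]), 'tvec': array([-0.62306139, -0.04005026,  0.38085008])}
0.15
```

View pics/scene0.png

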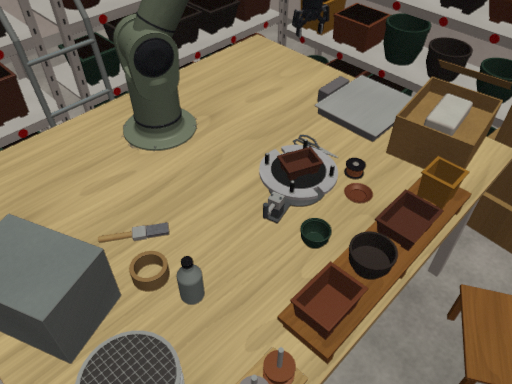

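View pics/top0.png

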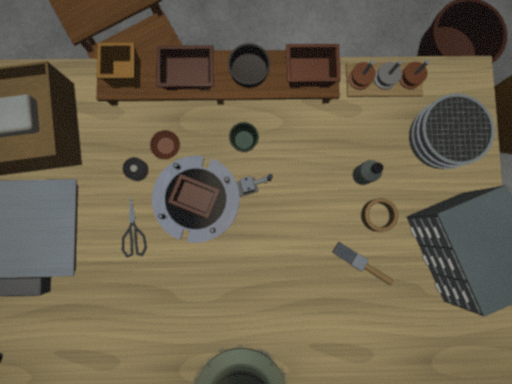

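View pics/wrist0.png

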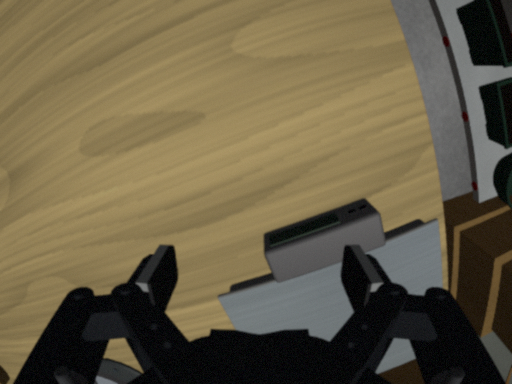

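Top view: the plate is centred near (197,198), the bolt points roughly image-right with its thumb post near (268,178), and the slots are near (204,160) and (184,235). I'll enlarge this area.

```bash
cat > h.py <<'E'
import numpy as np, cv2
from workcell import r
def ray(c,uv,fish=False):
    K=c["K"];R=cv2.Rodrigues(c["rvec"])[0];t=c["tvec"]
    d=np.array([(uv[0]-K[0,2])/K[0,0],(uv[1]-K[1,2])/K[1,1]])
    if fish:
        th=np.hypot(*d); v=np.array([*(d/max(th,1e-9)*np.sin(th)),np.cos(th)])
    else: v=np.array([*d,1.])
    return -R.T@t, R.T@v
def onz(c,uv,z,fish=False):
    o,v=ray(c,uv,fish); return o+v*(z-o[2])/v[2]
def proj(c,P):
    return cv2.projectPoints(np.atleast_2d(np.float64(P)),c["rvec"],c["tvec"],c["K"],None)[0][:,0]
def snap(n,name):
    c=r.calibration(n); im=cv2.cvtColor(r.read_camera(n),cv2.COLOR_RGB2BGR); cv2.imwrite(f"pics/{name}.png",im); return c,im
E
python3 - <<'E'
import cv2
a=cv2.imread("pics/top0.png")[120:260,110:290]
cv2.imwrite("pics/top0z.png",cv2.resize(a,None,fx=4.2,fy=4.2,interpolation=cv2.INTER_CUBIC))
a=cv2.imread("pics/scene0.png")[125:255,245:385]
cv2.imwrite("pics/scene0z.png",cv2.resize(a,None,fx=4.5,fy=4.5,interpolation=cv2.INTER_CUBIC))
E
```

```text
(no output)
```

View pics/top0z.png

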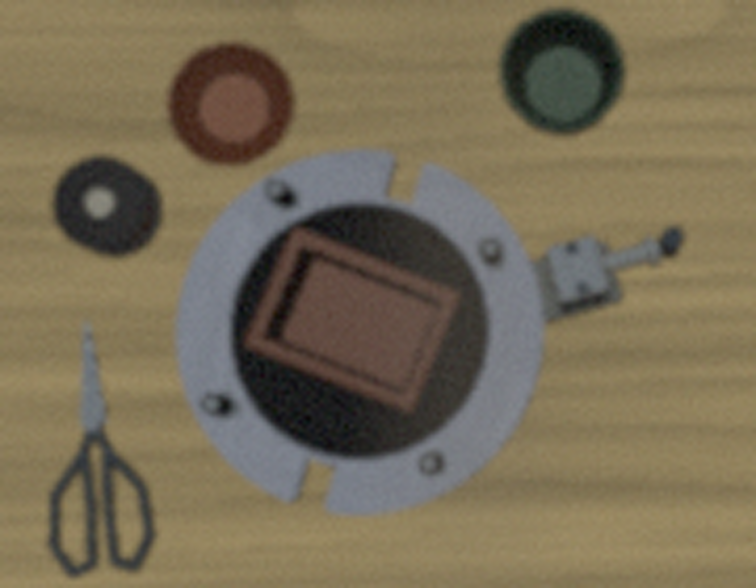

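View pics/scene0z.png

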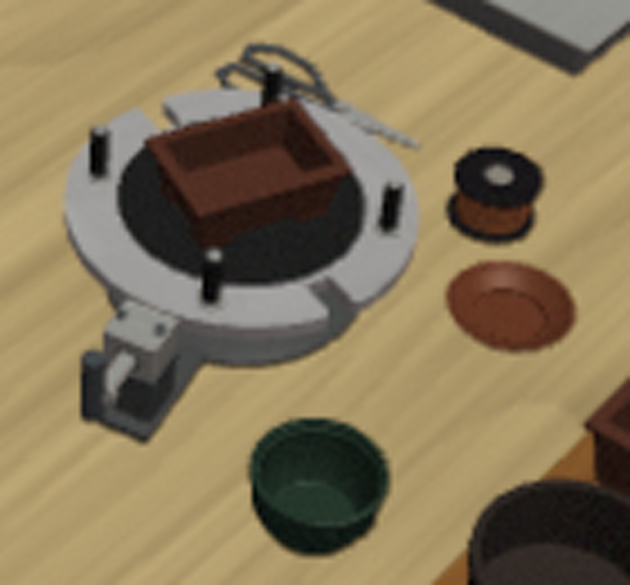

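```bash
python3 - <<'E'
from h import *
c=r.calibration("top"); im=cv2.imread("pics/top0.png")
hsv=cv2.cvtColor(im,cv2.COLOR_BGR2HSV)
m=((hsv[...,0]>95)&(hsv[...,0]<135)&(hsv[...,2]>90)&(hsv[...,1]<90)).astype(np.uint8)
m[:, :148]=0;m[:,242:]=0;m[:150]=0;m[246:]=0
ct=max(cv2.findContours(m,cv2.RETR_EXTERNAL,cv2.CHAIN_APPROX_NONE)[0],key=cv2.contourArea)
# rim points -> world at z .074, fit circle robustly
allc=np.vstack([k for k in cv2.findContours(m,cv2.RETR_EXTERNAL,cv2.CHAIN_APPROX_NONE)[0]])[:,0]
W=np.array([onz(c,p,.074)[:2] for p in allc])
cen=W.mean(0);R=.125
for _ in range(20):
    d=np.hypot(*(W-cen).T); k=(abs(d-.123)<.008)
    A=np.c_[2*W[k],np.ones(k.sum())]; s=np.linalg.lstsq(A,(W[k]**2).sum(1),rcond=None)[0]; cen=s[:2]; R=np.sqrt(s[2]+cen@cen)
print("centre",cen,"R",R,k.sum())
z=lambda x,y:(110+(x+.5)/4.2-.5,120+(y+.5)/4.2-.5)
ang=lambda P:np.degrees(np.arctan2(*(P[:2]-cen)[::-1]))
for n,p,h in [("slot up",(408,175),.074),("slot dn",(313,482),.074),("peg",(489,245),.114),("peg",(285,188),.114),("peg",(211,402),.114),("peg",(432,459),.114),("bolt post",(673,236),.114),("spool",(107,205),.04),("saucer",(231,103),.018),("rpot",(562,70),.052),("shears tip",(88,325),.006),("potcorners",(298,227),.121),("",(460,293),.121),("",(411,410),.121),("",(247,345),.121),("block",(582,270),.086)]:
    P=onz(c,z(*p),h); print(n,P.round(4),"r",np.hypot(*(P[:2]-cen)).round(4),"ang",ang(P).round(1))
# slot angles from annulus sample
for rr in (.1,.108,.116):
    th=np.radians(np.arange(-180,180,.5)); P=np.c_[cen[0]+rr*np.cos(th),cen[1]+rr*np.sin(th),np.full(len(th),.074)]
    uv=proj(c,P).astype(np.float32); v=cv2.remap(im[...,0].astype(np.float32)-im[...,2],uv[:,:1],uv[:,1:],1)[:,0]
    for lo,hi in ((-60,60),(120,240)):
        g=np.degrees(th); g=np.where(g<-90,g+360,g) if lo>0 else g
        k=(g>lo)&(g<hi)&(v<-15); print(rr,g[k].min() if k.any() else None,g[k].max() if k.any() else None, g[k].mean())
E
```

```text
centre [0.57223872 0.11892263] R 0.12182225892084421 233
slot up [0.6788 0.0856 0.074 ] r 0.1116 ang -17.4
slot dn [0.4696 0.1511 0.074 ] r 0.1076 ang 162.6
peg [0.6238 0.0281 0.114 ] r 0.1044 ang -60.4
peg [0.6641 0.1625 0.114 ] r 0.1016 ang 25.4
peg [0.5234 0.2105 0.114 ] r 0.1038 ang 118.1
peg [0.4834 0.0669 0.114 ] r 0.1029 ang -149.6
bolt post [ 0.6278 -0.094   0.114 ] r 0.2201 ang -75.4
spool [0.6667 0.3016 0.04  ] r 0.2056 ang 62.6
saucer [0.7439 0.2196 0.018 ] r 0.199 ang 30.4
rpot [ 0.7566 -0.0215  0.052 ] r 0.2317 ang -37.3
shears tip [0.5849 0.3244 0.006 ] r 0.2059 ang 86.5
potcorners [0.6368 0.1527 0.121 ] r 0.0729 ang 27.6
 [0.5914 0.047  0.121 ] r 0.0744 ang -75.1
 [0.5154 0.0796 0.121 ] r 0.0691 ang -145.3
 [0.5597 0.1858 0.121 ] r 0.068 ang 100.6
block [ 0.6094 -0.0332  0.086 ] r 0.1566 ang -76.3
0.1 -21.5 -11.5 -16.5
0.1 158.5 168.5 163.5
0.108 -21.5 -11.5 -16.5
0.108 159.0 168.5 163.75
0.116 -21.0 -12.000000000000002 -16.5
0.116 159.5 168.0 163.75
```

Measured: axis at (0.572, 0.119), slot at −16.4°, bolt at −75.7°, post radii about 103 mm and bolt post radius 220 mm, all matching the data given. The plate needs about 59° clockwise. I'll push the post at −151° along the robot's side.

```bash
cat >> h.py <<'E'
C=np.array([.5727,.1184])
def pose(th,rad,z,sgn=1):
    a=np.radians(th); t=sgn*np.array([np.sin(a),-np.cos(a),0]) # cw tangent
    x=np.array([0,0,-1.]); return np.array([C[0]+rad*np.cos(a),C[1]+rad*np.sin(a),z]), np.c_[x,np.cross(t,x),t]
E
python3 - <<'E'
from h import *
print(r.read_tool_rot().round(2))
for s in (1,-1):
    for th in (-134,-170,-199):
        q=r.inverse_kinematics(*pose(th,.104,.088,s)); print(s,th,None if q is None else np.round(q,2))
    a=np.radians(-75.7)
    p=np.array([*(C+.25*np.array([np.cos(a),np.sin(a)])),.076]); t=s*np.array([-np.cos(a),-np.sin(a),0]);x=np.array([0,0,-1.])
    for R in (np.c_[x,np.cross(t,x),t],):
        q=r.inverse_kinematics(p,R); print("bolt",p,q)
E
```

```text
[[-0.   -0.94  0.35]
 [-0.    0.35  0.94]
 [-1.   -0.   -0.  ]]
1 -134 [-0.09  0.55 -0.15  2.03  0.15  0.57  2.03]
1 -170 [-0.31  0.52 -0.03  2.09  0.03  0.53  1.39]
1 -199 [-0.48  0.55  0.06  2.05 -0.06  0.55  0.87]
bolt [ 0.63444975 -0.12385393  0.076     ] [ 0.07449595  0.74063354  0.04097029  1.6538682  -0.04064719  0.74792097
  1.95492605]
-1 -134 [-0.57  0.61  0.49  2.05 -0.51  0.6  -0.49]
-1 -170 [-0.69  0.58  0.48  2.11 -0.5   0.56 -1.24]
-1 -199 [-0.86  0.64  0.59  2.07 -0.61  0.62 -1.74]
bolt [ 0.63444975 -0.12385393  0.076     ] [-0.30786549  0.86366278  0.66862085  1.67582984 -0.67936242  0.84817117
 -0.66433226]
```

```bash
python3 - <<'E'
from h import *
r.move_to(*pose(-134,.105,.22)); r.gripper_close(20); print(r.read_clock())
p,R=pose(-134,.105,.088)
print(r.move_linear(p,R,vel=.15,until_force=10)); print(r.read_clock(), r.read_eef_pos())
print(r.read_wrist_force().round(1))
# peg -151.4 -> aim ~ -195 (15 deg short), finger centre ~11.8deg behind
for th in np.linspace(-140,-184,6):
    p,R=pose(th,.105,.088); r.move_linear(p,R,vel=.12); print(round(th,1),r.read_wrist_force().round(1))
print(r.read_clock()); snap("top","t1"); snap("wrist","w1")
a=cv2.imread("pics/t1.png")[120:260,110:290]
cv2.imwrite("pics/t1z.png",cv2.resize(a,None,fx=4.2,fy=4.2,interpolation=cv2.INTER_CUBIC))
E
```

```text
3.1
False
4.1333 [0.50015094 0.04291547 0.08862581]
[0.1 0.  0.2]
-140.0 [0.2 0.3 0.7]
-148.8 [ 0.   0.1 -0.1]
-157.6 [-0.3 -0.2  0.5]
-166.4 [-0.4  0.3 -0.3]
-175.2 [-0.  -0.2 -0.1]
-184.0 [ 0.  -0.8 -0.6]
5.8917
```

View pics/t1z.png

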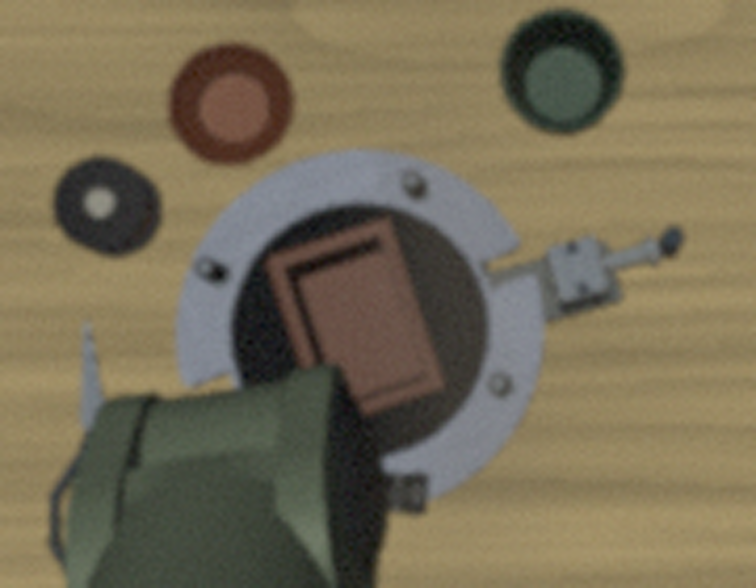

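View pics/w1.png

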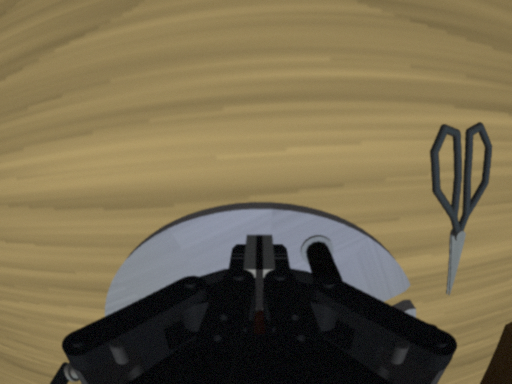

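The plate has turned about 45°. The slot is now near (505,262) in the zoom, just above the bolt. Next I measure the remaining angle.

```bash
cat >> h.py <<'E'
ang=lambda P:np.degrees(np.arctan2(*(P[:2]-C)[::-1]))
zz=lambda x,y:(110+(x+.5)/4.2-.5,120+(y+.5)/4.2-.5)
E
python3 - <<'E'
from h import *
c=r.calibration("top")
for p,h,o in (((415,182),.114,45),((500,383),.114,-45),((210,266),.114,135),((505,262),.074,0),((673,236),.114,0),((582,270),.086,0)):
    P=onz(c,zz(*p),h); print(P.round(4),np.hypot(*(P[:2]-C)).round(4),(ang(P)-o).round(1))
E
```

```text
[0.6667 0.0766 0.114 ] 0.1029 -68.9
[0.5322 0.0219 0.114 ] 0.1046 -67.8
[0.6128 0.2116 0.114 ] 0.1015 -68.3
[0.6172 0.0196 0.074 ] 0.1084 -65.7
[ 0.6278 -0.094   0.114 ] 0.2194 -75.5
[ 0.6094 -0.0332  0.086 ] 0.156 -76.4
```

```bash
python3 - <<'E'
from h import *
for th in (-187.5,-190.5):
    p,R=pose(th,.105,.088); r.move_linear(p,R,vel=.06)
print(r.read_clock(),r.read_wrist_force().round(1)); snap("top","t2")
a=cv2.imread("pics/t2.png")[120:260,110:290]
cv2.imwrite("pics/t2z.png",cv2.resize(a,None,fx=4.2,fy=4.2,interpolation=cv2.INTER_CUBIC))
E
```

```text
6.5 [-0.7 -0.4 -0.2]
```

View pics/t2z.png

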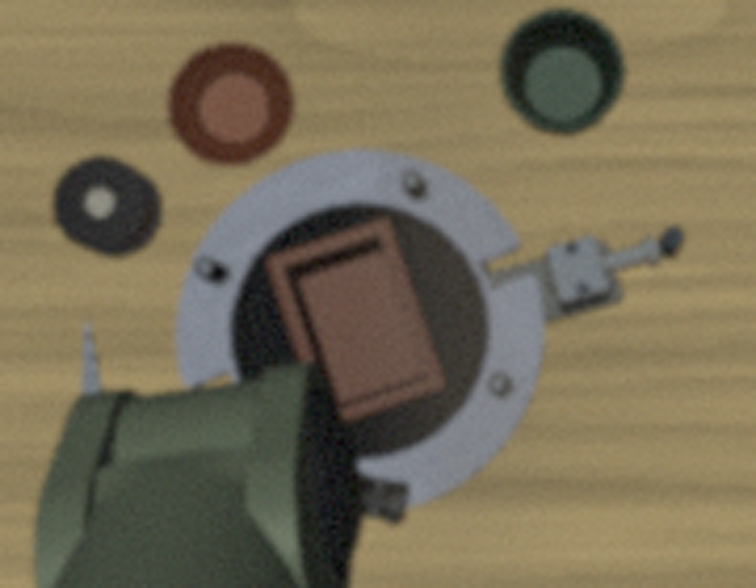

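The plate hasn't moved since the last picture: it had coasted ahead, and the finger is only now reaching the post. I'll go on slowly.

```bash
python3 - <<'E'
from h import *
for th in (-194,-197.):
    p,R=pose(th,.105,.088); r.move_linear(p,R,vel=.03)
print(r.read_clock(),r.read_wrist_force().round(1)); snap("top","t3")
a=cv2.imread("pics/t3.png")[120:260,110:290]
cv2.imwrite("pics/t3z.png",cv2.resize(a,None,fx=4.2,fy=4.2,interpolation=cv2.INTER_CUBIC))
E
```

```text
7.25 [0.6 0.1 0.8]
```

View pics/t3z.png

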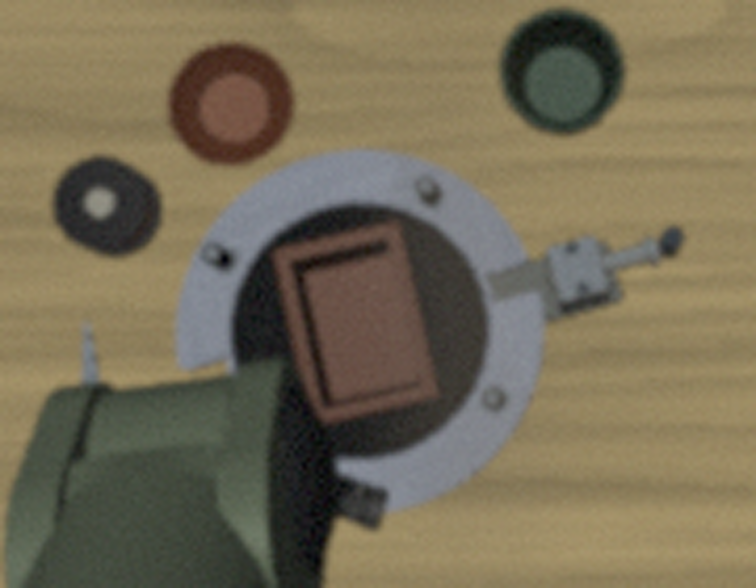

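```bash
python3 - <<'E'
from h import *
c=r.calibration("top")
for p,h,o in (((430,186),.114,45),((494,396),.114,-45),((216,251),.114,135),((515,281),.074,0),((492,288),.074,0)):
    P=onz(c,zz(*p),h); print(P.round(4),np.hypot(*(P[:2]-C)).round(4),(ang(P)-o).round(1))
im=cv2.imread("pics/t3.png"); 
for rr in (.096,.1,.105,.11):
    th=np.radians(np.arange(-100,-50,.25)); P=np.c_[C[0]+rr*np.cos(th),C[1]+rr*np.sin(th),np.full(len(th),.074)]
    uv=proj(c,P).astype(np.float32); v=cv2.remap(im[...,0].astype(np.float32)-im[...,2],uv[:,:1],uv[:,1:],1)[:,0]
    k=v<2; g=np.degrees(th); print(rr,g[k].min() if k.any() else 0,g[k].max() if k.any() else 0,g[k].mean())
E
```

```text
[0.6639 0.0667 0.114 ] 0.1048 -74.5
[0.5238 0.026  0.114 ] 0.1046 -72.9
[0.6227 0.2078 0.114 ] 0.1024 -74.2
[0.604  0.0129 0.074 ] 0.11 -73.5
[0.5994 0.0287 0.074 ] 0.0936 -73.4
0.096 -78.5 -67.75 -73.125
0.1 -78.5 -68.5 -73.5
0.105 -78.5 -68.5 -73.5
0.11 -78.25 -69.0 -73.625
```

```bash
python3 - <<'E'
from h import *
p,R=pose(-199.2,.105,.088); r.move_linear(p,R,vel=.02)
c,im=snap("top","t4"); print(r.read_clock())
for rr in (.096,.1,.105,.11):
    th=np.radians(np.arange(-100,-50,.25)); P=np.c_[C[0]+rr*np.cos(th),C[1]+rr*np.sin(th),np.full(len(th),.074)]
    uv=proj(c,P).astype(np.float32); v=cv2.remap(im[...,0].astype(np.float32)-im[...,2],uv[:,:1],uv[:,1:],1)[:,0]
    k=v<2; g=np.degrees(th); print(rr,g[k].min() if k.any() else 0,g[k].max() if k.any() else 0,g[k].mean())
a=cv2.imread("pics/t4.png")[120:260,110:290]
cv2.imwrite("pics/t4z.png",cv2.resize(a,None,fx=4.2,fy=4.2,interpolation=cv2.INTER_CUBIC))
E
```

```text
7.7
0.096 -80.5 -69.5 -75.0
0.1 -80.5 -70.5 -75.5
0.105 -80.25 -70.75 -75.5
0.11 -80.0 -70.75 -75.375
```

View pics/t4z.png

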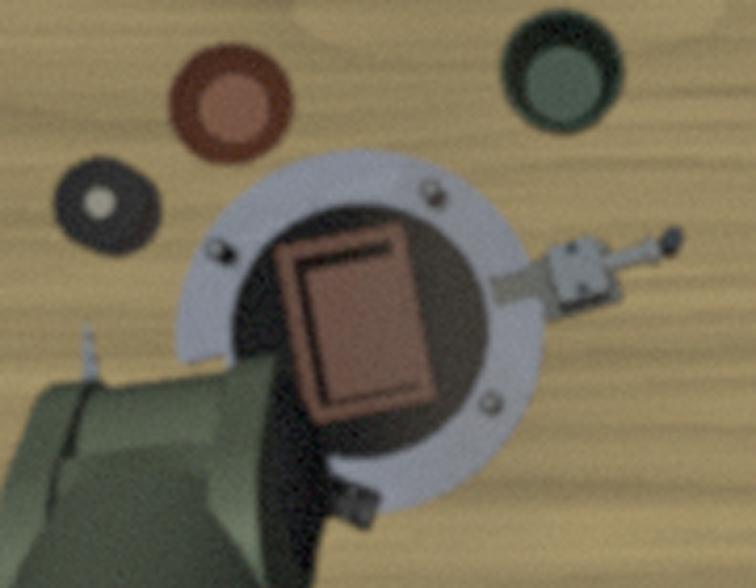

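The slot is at about −75.4° against −75.7° for the bolt, so it is in line. Next I back off the post and go to the bolt post.

```bash
cat >> h.py <<'E'
A=np.radians(-75.7); U=np.array([np.cos(A),np.sin(A)])
X=np.array([0,0,-1.]); T=np.array([-U[0],-U[1],0]); RB=np.c_[X,np.cross(T,X),T]
bp=lambda rad,z:np.array([*(C+rad*U),z])
E
python3 - <<'E'
from h import *
p,R=pose(-195,.105,.088); r.move_linear(p,R,vel=.1)
p,_=pose(-195,.105,.2); r.move_linear(p,R,vel=.2)
r.move_to(bp(.268,.2),RB)
print(r.move_linear(bp(.268,.088),RB,vel=.12,until_force=10)); print(r.read_clock(),r.read_eef_pos())
print(r.move_linear(bp(.236,.088),vel=.06,until_force=20),r.read_wrist_force().round(1))
c,im=snap("scene","s2"); snap("top","t5"); print(r.read_clock(),r.read_eef_pos())
a=im[125:255,245:385]
cv2.imwrite("pics/s2z.png",cv2.resize(a,None,fx=4.5,fy=4.5,interpolation=cv2.INTER_CUBIC))
E
```

```text
False
11.0 [ 0.63933306 -0.14140072  0.08878431]
False [ 0.1  0.2 -0.4]
11.7833 [ 0.63103922 -0.11056415  0.08799207]
```

View pics/s2z.png

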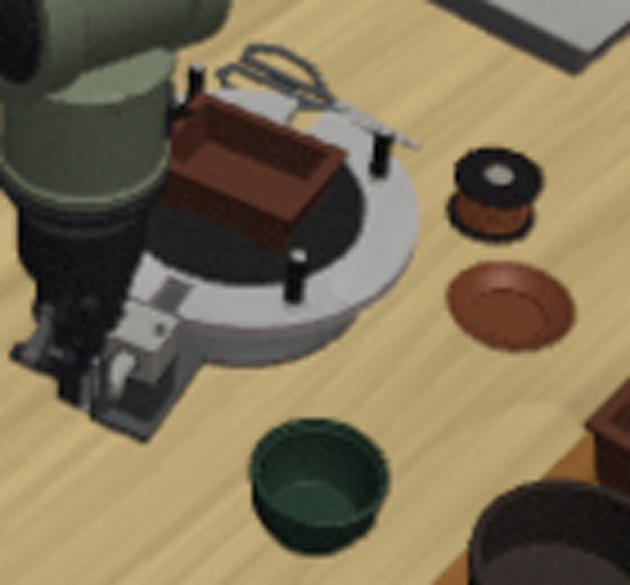

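The fingers are behind the thumb post, near the left side of the block, and the slot is in line. Now I push.

```bash
python3 - <<'E'
from h import *
for rad in (.228,.22,.214,.209,.205):
    s=r.move_linear(bp(rad,.088),vel=.04,until_force=18); e=r.read_eef_pos()
    print(rad,s,(-(e[:2]-C)@-U).round(4),r.read_wrist_force().round(1))
    if s: break
c,im=snap("scene","s3"); c,t=snap("top","t6"); print(r.read_clock())
cv2.imwrite("pics/s3z.png",cv2.resize(im[125:255,245:385],None,fx=4.5,fy=4.5,interpolation=cv2.INTER_CUBIC))
cv2.imwrite("pics/t6z.png",cv2.resize(t[120:260,110:290],None,fx=4.2,fy=4.2,interpolation=cv2.INTER_CUBIC))
E
```

```text
0.228 False 0.2276 [ 0.1 -0.1 -1. ]
0.22 False 0.2195 [-0.2 -0.2  0. ]
0.214 False 0.2135 [-0.1  0.2  0.6]
0.209 False 0.2093 [ 0.8 -5.5 -0.8]
0.205 False 0.2088 [  6.6 -21.3  -5.5]
13.4083
```

View pics/s3z.png

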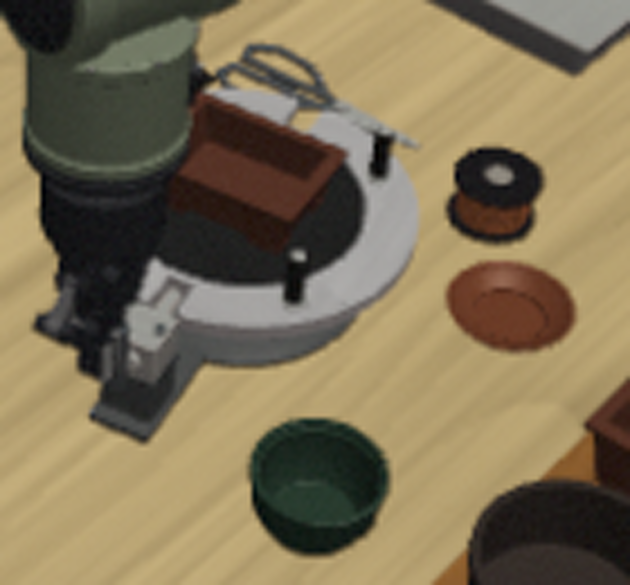

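View pics/t6z.png

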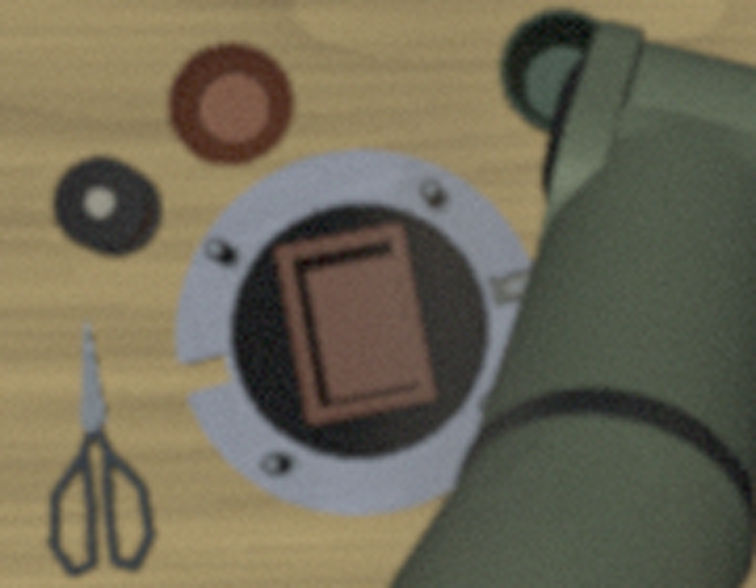

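The bolt stopped hard at 0.209 m, where fully home was expected, and its nose shows in the slot at (512,288). I'll back off and check.

```bash
python3 - <<'E'
from h import *
r.move_linear(bp(.25,.088),vel=.08); r.move_linear(bp(.25,.24),vel=.2)
p,_=np.array([.45,-.3,.3]),0
r.move_to(p,RB)
c,im=snap("scene","s4"); c,t=snap("top","t7"); print(r.read_clock(),r.read_wrist_force().round(1))
cv2.imwrite("pics/s4z.png",cv2.resize(im[125:255,245:385],None,fx=4.5,fy=4.5,interpolation=cv2.INTER_CUBIC))
cv2.imwrite("pics/t7z.png",cv2.resize(t[120:260,110:290],None,fx=4.2,fy=4.2,interpolation=cv2.INTER_CUBIC))
E
```

```text
16.1583 [0.2 0.3 0.3]
```

View pics/t7z.png

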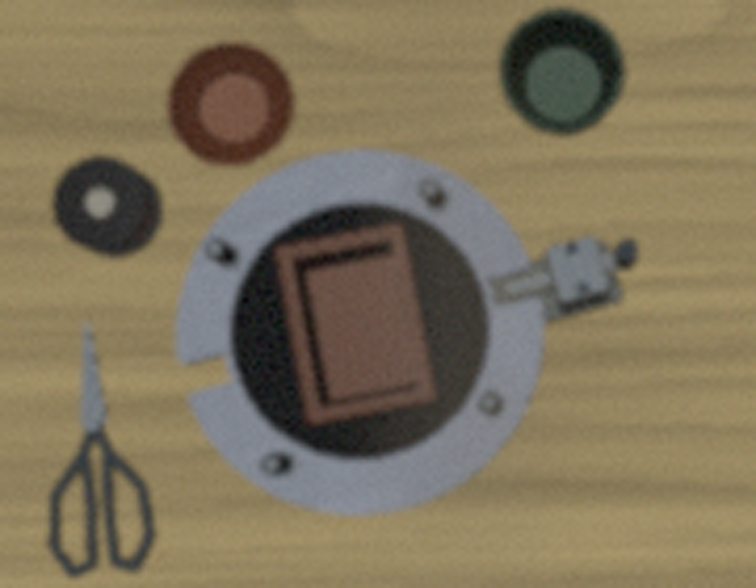

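View pics/s4z.png

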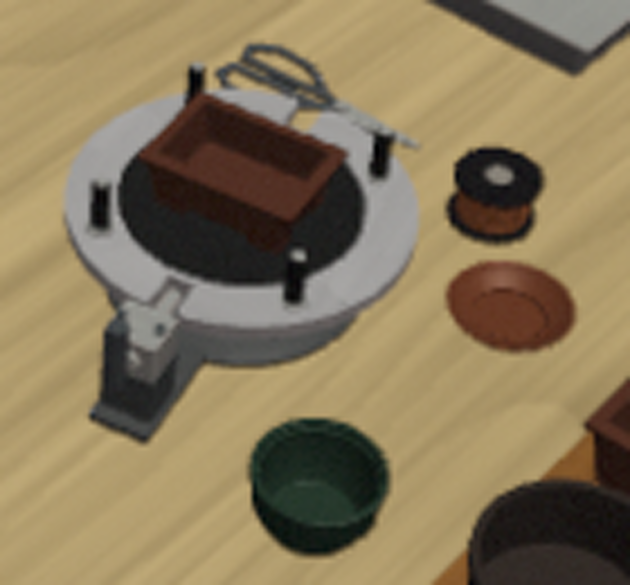

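```bash
python3 - <<'E'
from h import *
c=r.calibration("top")
P=onz(c,zz(627,249),.114); print("post",P.round(4),np.hypot(*(P[:2]-C)).round(4),ang(P).round(1))
Q=np.mean([onz(c,zz(*p),.121)[:2] for p in ((403,223),(275,246),(310,425),(438,400))],0); print("pot off",np.hypot(*(Q-C)).round(4))
for p,o in (((432,190),45),((491,401),-45),((219,248),135),((275,461),225)):
    print(((ang(onz(c,zz(*p),.114))-o+180)%360-180).round(1))
r.sign_off(); print(r.read_clock())
E
```

```text
post [ 0.6196 -0.0633  0.114 ] 0.1876 -75.5
pot off 0.0037
-75.9
-75.0
-75.8
-74.7
the job is handed in; nothing more can be done
the job is handed in; nothing more can be done
```

The turntable is locked: I turned the plate about 59° clockwise by pushing one post with the closed fingertips. I then pushed the bolt home by its thumb post, moved the hand clear and handed the job in, at about 16 s on the clock.

**Final checks, from the top camera:**
- **Bolt:** the thumb post is 187.6 mm from the axis, against 188 mm when fully home. The push also ended in a hard stop at about 22 N.
- **Plate:** the four posts put it at about −75.3° and the bolt is at −75.6°, so they are within 0.01 rad. Single posts scatter by about 0.5°.
- **Pot:** about 4 mm from the middle of the plate. It looked upright in the pictures.
- **Other things:** the round pot, spool, saucer and shears looked unmoved. I did not measure them, and I did not look again at the brush, bottle and tape roll; the hand did not go near them.

**One thing that went differently:** during the first push the plate coasted a few degrees ahead of the finger. I finished the turn slowly, checking with pictures. No check failed.

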